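Roll the PCR tube caps shut and park the roller on the line

TASK

Seal the PCR tubes: with your fingertips on top of the loose rubber roller, roll it across the capping block, pressing firmly but not hard, so that all four loose cap strips are pushed fully home, and leave it at rest on the frame, square on the line engraved near the far end. Only roll it, without gripping it or lifting it off the block; do not touch the caps with your fingers, and leave the other things on the bench alone.

Things in the scene. Friction and masses are not known exactly. Their poses are not given: they have to be found in the camera images.
- block: Capping block, fixed, on screw feet set 6 to 18 mm high (differs each time). Aluminium, 100 (its x) x 112 (its y) x 45 mm; origin under the slab's centre, z up. Its top is a level frame: two 12 mm rails along y at x = +-44 mm, a flat land at each end beyond y = +-27 mm. In it stand four strips of eight tubes along x, under loose cap strips. Roll towards the block's +y; nothing stops the roller at the ends.
- line (a point): Middle of the dark engraved line, 1.6 mm wide, across the land at the block's +y end, parallel to the block's x, 35 mm from the block's centre, on the frame's top (45 mm above the block's origin). Axes as the block's.
- roller: The loose roller, at the same point as roller_mid. Its x axis is the roller's axis, along the block's x within 0.04 rad at the start; z is up at the start and turns as it rolls. Pushing all caps home while rolling takes about 13 to 20 N of steady pressure down on its crest; with less it stalls or rides over them. Above 30 N between fingers and roller the tubes are spoilt.
- roller_mid (a point): Centre of the roller: rubber-faced solid cylinder, diameter 36, length 104 mm, about 0.3 kg, lying across both rails on the -y land; its centre 18, its crest 36 mm above the frame's top. It rolls freely without slipping on the rails: fingertips that press on its crest and move along +y without slipping carry its centre half as far, so several strokes are needed.
- caps1 (a joint): Cap strip at the block's y = -13.5 mm (the first the roller meets): white plastic, 70 (x) x 7.6 (y) mm. Value in m: 0 = loose, top 3 mm above the rails; 0.003 = fully home, top level with the rails. It stays where it is pushed (stiff friction of 9.5 N, no spring).
- caps2 (a joint): Cap strip at the block's y = -4.5 mm, the same.
- caps3 (a joint): Cap strip at the block's y = +4.5 mm, the same.
- caps4 (a joint): Cap strip at the block's y = +13.5 mm, the same.
- tip_box: Bystander: grey pipette tip box 85 x 122 x 52 mm, origin under its centre; to be left alone.
- reagent: Bystander: closed reagent bottle, diameter 54 mm, 105 mm tall, origin under its centre; to be left alone.
- centrifuge: Bystander: round white mini centrifuge with a domed lid, diameter 156 mm, 104 mm tall, origin under its centre; to be left alone.
Mind the look-alikes: they are no part of the job. There is more than one size of the roller; the job needs the middle-sized.

How it is judged (in metres and radians):
On the way, in this order (a step that is already met when the one before it is completed fails the run):
1. the first cap strip is pressed home (value of joint caps1 above 0.0022 m), for 0.1 s.
2. the roller has been rolled over, about half a turn (angle between roller's own z axis and vertical above 2.4 rad), for 0.05 s.
At the end, for the whole second after the job is handed in: All four cap strips are home (each pushed down more than 2.2 of 3 mm); the roller lies at rest on the frame, its axis over the line within 5 mm, its middle within 12 mm of the line's middle, square to the block within 0.12 rad (value of joint each of caps1, caps2, caps3, caps4 above 0.0022 m and y of roller_mid in the frame of line between -0.005 and 0.005 m and x of roller_mid in the frame of line between -0.012 and 0.012 m and z of roller_mid in the frame of line between 0.0155 and 0.0205 m and angle between the x axis of roller and the x axis of block, either way round below 0.12 rad and linear speed of roller below 0.01 m/s); the robot touches nothing.
It fails at once if the roller is gripped or pressed too hard: more than 30 N between fingers and roller (contact force between the fingers and roller above 30 N).
It fails at once if the roller is lifted off the block, or falls off it (z of roller_mid in the frame of line above 0.026 m or z of roller_mid in the frame of line below 0.012 m).
It fails at once if the caps are touched with the gripper (contact force between the fingers and caps1 above 0.3 N or contact force between the fingers and caps2 above 0.3 N or contact force between the fingers and caps3 above 0.3 N or contact force between the fingers and caps4 above 0.3 N).
It fails at once if a bystander is moved (distance of any of tip_box, reagent, centrifuge from where it was at the start of the episode above 0.02 m).
It also fails if it takes over 72 s, if anything falls off the work surface, if the arm or the gripper's body presses on something with over 40 N, if the wrist force passes 120 N, or if a joint passes its speed limit or range.

ROBOT

A 6-joint arm with a two-finger parallel gripper is mounted at the origin on the work surface. World frame = base frame: x ahead of the robot, y to its left, z up, the work surface at z = 0. Lengths are in mm, angles in rad, forces in N, time in s.
With the tool pointing down it reaches from about 275 to 750 mm from the base axis. Payload 10.2 kg.
Tool frame: the origin (TCP) lies at the very end of the fingers, on their centre line; the grasp point (between the pads) lies 19 mm behind it; z points along the fingers, y is the line along which they close (so a half turn about z gives the same grasp; the last joint's range is limited). The gripper opens to 85 mm and grips with 20 to 120 N. Pads are 22 mm wide; open, the fingers measure 114 mm over their backs; the gripper's body (76 mm by 85 mm) begins 54 mm behind the grasp point. The pads swing forward as they close: fully open they stand 13 mm farther back than shut.
Start: joints at [-1.545, 0.313, 1.498, -0, 1.331, -0.223], TCP at [129.263, -508.844, 231.294] pointing down, gripper open.
Joint ranges: [-2.94, 2.94], [-0.97, 2.17], [0.19, 2.56], [-1.23, 4.37], [0.02, 3.11], [-2.88, 2.88]. Speed limits (rad/s): [2.39, 2.39, 3.01, 3.14, 3.14, 3.14].

INTERFACE

Orientations are given as a unit quaternion [w, x, y, z].
In Python, from rig import ctrl gives the robot as it stands.
- The arm moves only by the shell command python3 -m pendant 'ROWS' [FORCE]. ROWS is JSON, a list that holds one entry, the list of rows, each a list of 5 numbers: the shift along the tool's x, y, z normalised to -1 to 1, where 1 is 200 mm, then the turn about the tool's z normalised to -1 to 1, where 1 is pi rad, then the opening, from 0 (shut) to 1 (fully open). In form: [[[dx, dy, dz, spin, hand], ...]]. A call has 1 to 12 rows; each row is the pose to reach, as a shift and turn from the pose commanded when the call began, along the tool's axes at that moment, turning the shorter way round; what a row does not reach only later rows make up. A row lasts 1/10 s, in which the tool goes at most 50 mm and 8.59 degrees, less where a joint would pass 70% of its speed; a pose out of reach is approached as far as the arm can. A call with a number of a shift or a turn outside -1 to 1 is refused whole. A call with a gripper value outside its range is refused whole. The fingers move at their own pace and stop on an object; FORCE is the grip in N (left out, the last holds). Time passes only in rows, so rows that repeat a pose let the fingers close. It gives the time, the measured TCP pose, the force, the opening and the grip force at its end, in the units of the state.
- ctrl.sense(): the state, without advancing time (a new reading comes with each control period).
- ctrl.capture(name): name is "scene" or "top" or "wrist"; returns (picture, depth): 420x560x3 uint8, blue, green, red; 420x560 float32, mm along the optical axis (not along the pixel's ray), 0 where there is no reading.
- ctrl.get_calibration(name): a dict with "K" (3x3 intrinsics, pixels), "origin" and "rotation" of the camera in the world. Camera axes: x right, y down, z forward; pixel columns grow to the right and rows downward; lengths in mm; the calibration is good to about 2 mm. A picture is of the moment at which its call begins: read the wrist's pose just before it. get_calibration takes no time and is no camera call; for the wrist camera it gives the pose at the moment of the call.
- ctrl.finish_job(): hands the job in; it is judged then, once.
The state is a dict: "time_s": time; "joints": joint angles; "dq": joint speeds; "tau": joint torques, N m; "eef_pos": TCP position; "ee_rot": TCP orientation; "force": force on the tool from outside, world axes, zero at the start; "wrist_torque": the same for the moment, N m; "grip_width": opening from 0.0 (shut) to 1.0 (fully open); "grip_force": force on a finger pad.
Only numpy, scipy, OpenCV 4.12 (cv2) and the standard library are available. Lean on these libraries where they do the work, as an engineer would, in place of code of your own. Each camera call takes 0.05 s, during which the arm holds its last target. There are 200 camera calls.

## Working session

There is one attempt and no reset: what is moved stays moved. The work goes in short steps, Python scripts to look and compute and a shell command to move; the robot and the scene stay as the last step left them, time stands still between calls to the robot, and variables do not carry over. Pictures are saved under pics/ and viewed, at most 10 in all, crops included, and the job is handed in when it is done.

```bash
ls; mkdir -p pics
python3 - <<'E'
from rig import ctrl
import cv2,numpy as np
for n in ("scene","top"):
    p,d=ctrl.capture(n); cv2.imwrite(f"pics/{n}0.png",p); np.save(f"{n}0.npy",d)
    c=ctrl.get_calibration(n); print(n,c)
print(ctrl.sense())
E
```

```text
pics
scene {'K': array([[520.30479788,   0.        , 273.76376892],
       [  0.        , 520.30479788, 212.01746589],
       [  0.        ,   0.        ,   1.        ]]), 'origin': array([ 946.96048058, -583.80922053, 1285.3818377 ]), 'rotation': array([-0.25499239,  0.92724273,  0.26367444, -0.0753365 ])}
top {'K': array([[447.92887737,   0.        , 281.70555732],
       [  0.        , 447.92887737, 212.14531072],
       [  0.        ,   0.        ,   1.        ]]), 'origin': array([ 393.72625243,   21.36961444, 1091.43049932]), 'rotation': array([-0.07303294,  0.70715414, -0.69990497,  0.06879132])}
{'time_s': 0.1, 'joints': array([-1.54537983e+00,  3.13368341e-01,  1.49835618e+00, -2.71395327e-05,
        1.33099631e+00, -2.23365450e-01]), 'dq': array([-0.00094554, -0.00134775, -0.0025184 , -0.00054203,  0.00216436,
        0.00061716]), 'tau': array([ 3.03441244e-03, -4.12894464e+01, -2.60140836e+01, -2.07011713e-04,
        3.01766107e-03, -6.07799933e-06]), 'eef_pos': array([ 129.26051068, -508.60203661,  230.80731333]), 'ee_rot': array([-5.62628659e-04,  9.92272854e-01,  1.24073623e-01,  4.26239510e-05]), 'force': array([-0.50851365, -0.16001056, -1.18346164]), 'wrist_torque': array([-0.03965587, -0.00805833,  0.02121775]), 'grip_force': 0.0, 'grip_width': 1.0000441663528477}
```

View pics/top0.png

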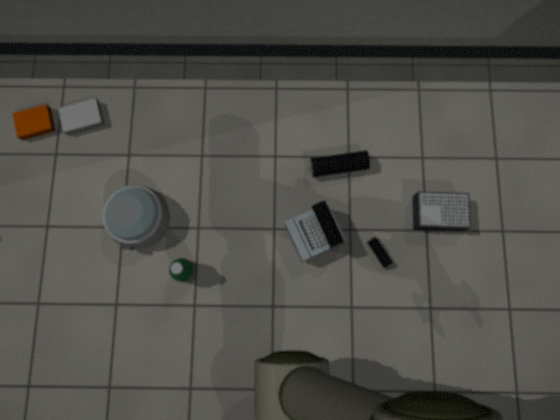

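View pics/scene0.png

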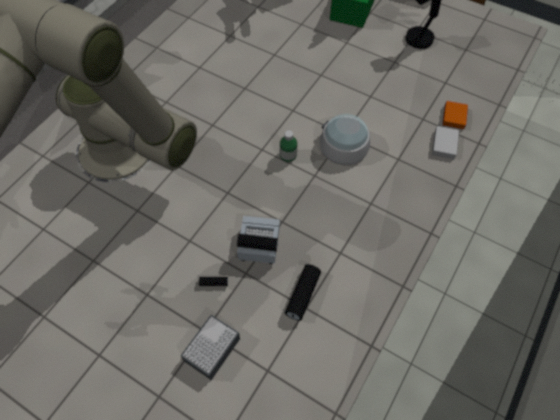

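The top view shows the capping block around (314,230) with the black roller on it at (327,223). The loose rollers at (340,163) and (380,252) are the look-alikes. Next I'll localise from the depth data.

```bash
cat > h.py <<'E'
import numpy as np,cv2
from scipy.spatial.transform import Rotation as R
from rig import ctrl
def rot(q): return R.from_quat(np.roll(np.asarray(q),-1))
def cloud(d,c):
    v,u=np.mgrid[:d.shape[0],:d.shape[1]]; K=c["K"]
    P=np.dstack([(u-K[0,2])/K[0,0]*d,(v-K[1,2])/K[1,1]*d,d])
    W=rot(c["rotation"]).apply(P.reshape(-1,3))+c["origin"]
    return W.reshape(d.shape+(3,))
E
python3 - <<'E'
from h import *
p=cv2.imread("pics/top0.png")
W=cloud(np.load("top0.npy"),ctrl.get_calibration("top"))
s=np.zeros(W.shape[:2],bool); s[195:270,280:350]=1
z=W[...,2]
print(np.histogram(z[s],bins=range(-10,110,5)))
g=p.max(2)
for nm,m in (("roller",s&(z>72)),("top",s&(z>40)&(z<68))):
    m=m.astype(np.uint8); n,l,st,ce=cv2.connectedComponentsWithStats(m); k=1+st[1:,4].argmax()
    Q=W[l==k]; r=cv2.minAreaRect(Q[:,:2].astype(np.float32)); print(nm,len(Q),Q.mean(0),np.percentile(Q[:,2],[5,50,95,99]),r, st[k])
# all together silhouettes
Q=W[s&(z>40)]; print(cv2.minAreaRect(Q[:,:2].astype(np.float32)))
big=cv2.resize(p[190:275,275:355],None,fx=7,fy=7,interpolation=cv2.INTER_CUBIC); cv2.imwrite("pics/crop.png",cv2.convertScaleAbs(big,alpha=1.5))
print(W[223,327],W[245,304],W[163,340],W[252,380])
E
```

```text
(array([  32, 1554, 1422,   20,    0,    7,   18,   12,   13,   11,   16,
        114,  187,  618,  465,   13,    4,   26,   65,  139,  363,  133,
          0]), array([-10,  -5,   0,   5,  10,  15,  20,  25,  30,  35,  40,  45,  50,
        55,  60,  65,  70,  75,  80,  85,  90,  95, 100, 105]))
roller 732 [570.6187889  -74.2386516   93.75102872] [80.99153002 92.31601369 96.75469936 98.48988874] ((501.56451416015625, -56.00325012207031), (91.87648010253906, 249.04066467285156), 74.59103393554688) [311 201  33  47 732]
top 1327 [549.51254883 -30.29624562  57.49532057] [48.48915957 58.74981007 63.07088276 64.73103233] ((551.2726440429688, -32.416114807128906), (100.05352020263672, 75.64508056640625), 25.289228439331055) [ 285  210   47   52 1327]
((523.9612426757812, -14.662445068359375), (130.61671447753906, 236.59486389160156), 45.633113861083984)
[571.98054455 -73.71646917  98.5283218 ] [526.59777647 -23.69351754  60.37436387] [ 729.0640156  -111.36282477   49.20157098] [ 515.89338301 -205.77298201   27.82839134]
```

```bash
python3 -m pendant '[[[0.87,-0.57,0.05,0,1],[0.87,-0.57,0.05,0,1],[0.87,-0.57,0.05,0,1],[0.87,-0.57,0.05,0,1],[0.87,-0.57,0.05,0,1],[0.87,-0.57,0.05,0,1]]]'; python3 -m pendant '[[[0.87,-0.57,0,0,0.6],[0.87,-0.57,0,0,0.6],[0.87,-0.57,0,0,0.6],[0.87,-0.57,0,0,0.6],[0.87,-0.57,0,0,0.6],[0.87,-0.57,0,0,0.6]]]' 40; python3 -m pendant '[[[0.6,-0.4,0,-0.57,0.6],[0.6,-0.4,0,-0.57,0.6],[0.6,-0.4,0,-0.57,0.6],[0.6,-0.4,0,-0.57,0.6],[0.6,-0.4,0,-0.57,0.6],[0.6,-0.4,0,-0.57,0.6],[0.6,-0.4,0,-0.57,0.6],[0.6,-0.4,0,-0.57,0.6],[0.6,-0.4,0,-0.57,0.6],[0.6,-0.4,0,-0.57,0.6],[0.6,-0.4,0,-0.57,0.6],[0.6,-0.4,0,-0.57,0.6]]]'
python3 - <<'E'
from h import *
s=ctrl.sense(); print(s['time_s'],s['eef_pos'],s['joints'],rot(s['ee_rot']).as_matrix().round(3),s['force'],s['grip_width'])
c=ctrl.get_calibration("wrist"); p,d=ctrl.capture("wrist"); cv2.imwrite("pics/w1.png",p); np.save("w1.npy",d); print(c, rot(c['rotation']).as_matrix().round(2))
E
```

```text
time_s: 0.7
eef_pos: [270.5, -354.7, 221.3]
ee_rot: [-0.0, 0.992, 0.125, -0.0]
force: [0.1, -0.1, -0.3]
grip_width: 1.0
grip_force: 0.0
time_s: 1.3
eef_pos: [410.6, -202.6, 221.1]
ee_rot: [0.0, 0.992, 0.125, -0.0]
force: [-0.7, -0.1, -0.8]
grip_width: 0.605
grip_force: 0.0
time_s: 2.5
eef_pos: [506.5, -98.0, 221.1]
ee_rot: [-0.0, 0.522, 0.853, -0.0]
force: [0.7, 0.5, 0.2]
grip_width: 0.602
grip_force: 0.0
2.5 [506.46977167 -97.98822874 221.1338936 ] [-4.18235825e-01  3.01044425e-01  1.54086520e+00 -5.69697963e-04
  1.29993604e+00 -8.89607889e-01] [[-0.454  0.891 -0.   ]
 [ 0.891  0.454 -0.   ]
 [-0.    -0.001 -1.   ]] [0.73299477 0.50716472 0.24449277] 0.6015776106477324
{'K': array([[366.8298818 ,   0.        , 277.58147354],
       [  0.        , 366.8298818 , 216.08321609],
       [  0.        ,   0.        ,   1.        ]]), 'origin': array([474.12967114, -35.53011175, 364.38822291]), 'rotation': array([0.1369544 , 0.96268485, 0.23117252, 0.03225904])} [[ 0.89  0.44  0.13]
 [ 0.45 -0.86 -0.25]
 [-0.    0.28 -0.96]]
```

View pics/w1.png

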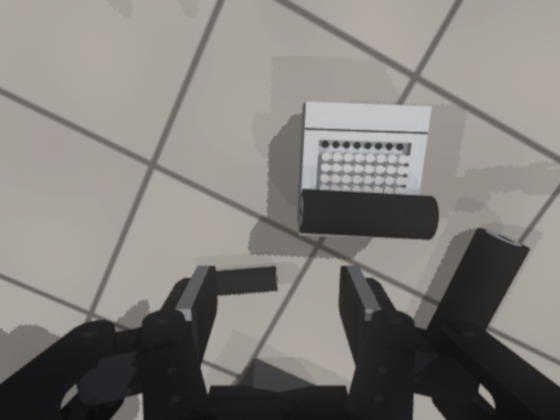

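The wrist view shows the roller at (370,214) on the near land, the engraved line from about (306,130) to (428,133), and the cap strips between them. I'll enlarge it and use depth.

Run:
```python
from h import *
p=cv2.imread("pics/w1.png"); c=ctrl.get_calibration("wrist")
W=cloud(np.load("w1.npy"),c); z=W[...,2]
s=np.zeros(z.shape,bool); s[90:250,290:445]=1
print(np.histogram(z[s],bins=range(50,104,3)))
print("land z",np.median(z[106:126,315:420]), "rail L/R",np.median(z[140:180,308:314]),np.median(z[150:180,416:421]))
m=s&(z>74); Q=W[m]; print(m.sum(),np.percentile(Q[:,2],[50,90,99]),cv2.minAreaRect(Q[:,:2].astype(np.float32)))
cv2.imwrite("pics/crop2.png",cv2.resize(p[95:245,290:450],None,fx=4.9,fy=4,interpolation=cv2.INTER_CUBIC)[:600,:784])
```

```text
(array([1847,  280,  570, 6398, 1738,    8,    5,   16,   51,  119,  216,
        332,  581,  943, 1897, 1900,    0]), array([ 50,  53,  56,  59,  62,  65,  68,  71,  74,  77,  80,  83,  86,
        89,  92,  95,  98, 101]))
land z 60.0786583182138 rail L/R 60.07140288435852 60.08808384864963
6145 [ 93.72707542  96.21710077 364.39161475] ((549.8231811523438, -74.43778991699219), (74.77540588378906, 153.5779266357422), 88.9612045288086)
```

View pics/crop2.png

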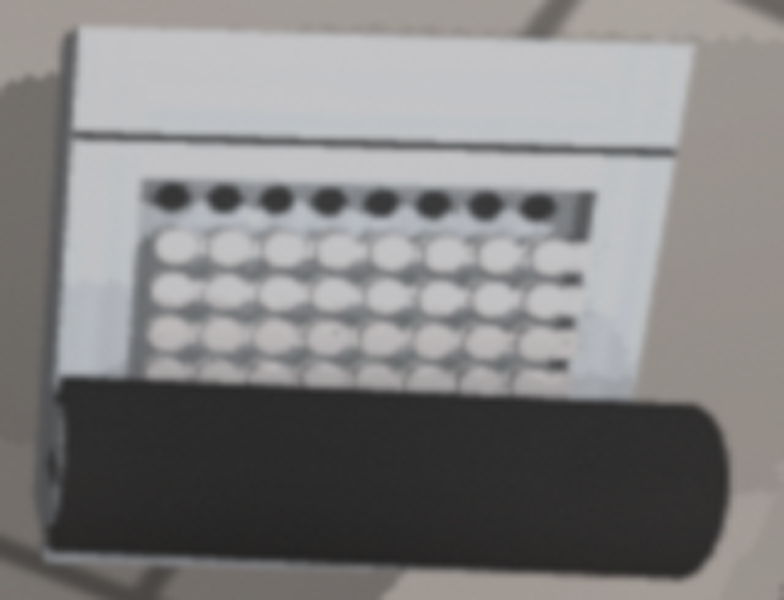

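The crop shows the line from (72,134) to (677,153) and the far top edge from (75,27) to (693,45). The roller spans the full width just short of the first caps.

```bash
cat >> h.py <<'E'
def px(u,v,c,z):
    r=rot(c["rotation"]).apply(np.linalg.inv(c["K"])@[u,v,1]); return c["origin"]+r*(z-c["origin"][2])/r[2]
def roller(W,s,zf):
    "least-squares horizontal cylinder r=18 with axis at zf+18; returns mid, yaw"
    from scipy.optimize import least_squares
    Q=W[s&(W[...,2]>zf+14)&(W[...,2]<zf+40)]; m0=np.median(Q,0)
    def f(a):
        n=np.array([-np.sin(a[1]),np.cos(a[1])]); return np.hypot((Q[:,:2]-m0[:2])@n-a[0],Q[:,2]-a[2])-18
    r=least_squares(f,[0,0.47,zf+18],loss="soft_l1",f_scale=1.); a=r.x
    n=np.array([-np.sin(a[1]),np.cos(a[1])]);e=np.array([n[1],-n[0]])
    t=(Q[:,:2]-m0[:2])@e; lo,hi=np.percentile(t,[.3,99.7])
    return m0[:2]+n*a[0]+e*(lo+hi)/2,a[1],a[2],hi-lo,np.median(abs(r.fun))
E
python3 - <<'E'
from h import *
c=ctrl.get_calibration("wrist"); W=cloud(np.load("w1.npy"),c); zf=60.1
f=lambda x,y:px(290+x/4.9,95+y/4,c,zf)[:2]
a,b=f(72,134),f(677,153); A,B=f(75,27),f(693,45)
print(a,b,np.linalg.norm(b-a),np.linalg.norm(B-A)); th=np.arctan2(*(b-a)[::-1]); th2=np.arctan2(*(B-A)[::-1]); print("yaw",th,th2)
ex=np.array([np.cos(th),np.sin(th)]);ey=np.array([-ex[1],ex[0]]); mid=(a+b)/2
print("line mid",mid,"edge dist (21?)",((A+B)/2-mid)@ey)
s=np.zeros(W.shape[:2],bool); s[180:245,295:442]=1
m,y,z,L,e=roller(W,s,zf); print("roller",m,y,z,L,e,"in line frame",(m-mid)@ex,(m-mid)@ey)
T=rot(ctrl.sense()['ee_rot']).as_matrix(); d=np.r_[m,0]-np.r_[ctrl.sense()['eef_pos'][:2],0]; print("tool shift",d@T, "tool y yaw",np.arctan2(T[1,1],T[0,1]))
E
```

```text
[499.56051567 -38.73010285] [590.17280851   3.98641342] 100.17628649543757 100.3012589092483
yaw 0.4405239524232542 0.44382603662775466
line mid [544.86666209 -17.37184471] edge dist (21?) 20.784731263092333
roller [573.37176104 -75.90726121] 0.4209192817864694 78.04195126996039 104.32376853542117 0.34908842586960276 in line frame 0.8233815107073911 -65.10190238327762
tool shift [-1.12292014e+01  6.95132675e+01 -3.69236319e-02] tool y yaw 0.4781953358640078
```

```bash
python3 -m pendant '[[[-0.096,0.348,0,0.0147,0.6],[-0.096,0.348,0,0.0147,0.6],[-0.096,0.348,0.2,0.0147,0.6],[-0.096,0.348,0.35,0.0147,0.6],[-0.096,0.348,0.45,0.0147,0.6],[-0.096,0.348,0.54,0.0147,0.6],[-0.096,0.348,0.54,0.0147,0.6],[-0.096,0.348,0.54,0.0147,0.6]]]' 100
python3 - <<'E'
from h import *
p,d=ctrl.capture("wrist"); cv2.imwrite("pics/w2.png",p)
print(ctrl.sense()['force'])
E
```

```text
time_s: 3.35
eef_pos: [577.8, -82.4, 113.8]
ee_rot: [0.0, 0.544, 0.839, -0.0]
force: [0.4, 0.6, 0.5]
grip_width: 0.602
grip_force: 0.0
[-0.50118341  0.45964271  0.25997873]
```

View pics/w2.png

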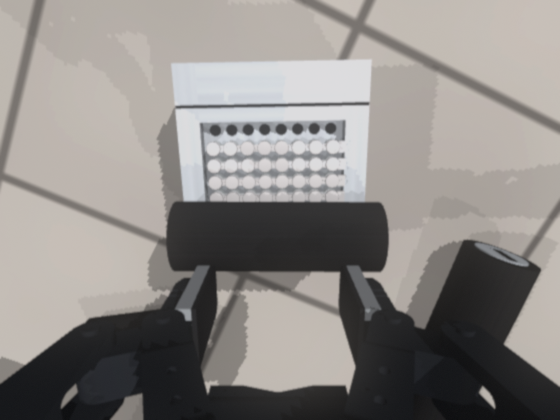

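Fingertips at (205,285) and (352,285) sit just behind the roller (168–388, rows 202–270), well within its length. Now descending to find contact.

```bash
f(){ grep -E 'eef|force: \['; }; python3 -m pendant '[[[0,0,0.03,0,0.6],[0,0,0.06,0,0.6],[0,0,0.07,0,0.6],[0,0,0.07,0,0.6]]]'|f
python3 -m pendant '[[[0,0,0.01,0,0.6],[0,0,0.01,0,0.6]]]'|f
python3 -m pendant '[[[0,0,0.01,0,0.6],[0,0,0.01,0,0.6]]]'|f
```

```text
eef_pos: [577.6, -80.7, 98.9]
force: [-0.4, 0.4, 0.6]
eef_pos: [577.7, -80.7, 97.2]
force: [-0.2, 0.2, -0.3]
eef_pos: [577.7, -80.7, 95.1]
force: [-0.4, 0.5, 1.4]
```

```bash
f(){ grep -E 'eef|force: \['; }; for i in 1; do python3 -m pendant '[[[0,0,0.004,0,0.6],[0,0,0.004,0,0.6]]]'|f
python3 -m pendant '[[[0,0,0.004,0,0.6],[0,0,0.004,0,0.6]]]'|f; done
```

```text
eef_pos: [577.8, -80.8, 94.5]
force: [0.5, 0.3, -0.1]
eef_pos: [577.7, -80.8, 93.6]
force: [-0.1, -0.0, 0.4]
```

```bash
f(){ grep -E 'eef|force: \['; }; python3 -m pendant '[[[0,0,0.005,0,0.6],[0,0,0.005,0,0.6]]]'|f
python3 -m pendant '[[[0,0,0.004,0,0.6],[0,0,0.004,0,0.6]]]'|f;python3 -m pendant '[[[0,0,0.003,0,0.6],[0,0,0.003,0,0.6]]]'|f
```

```text
eef_pos: [577.7, -80.8, 92.6]
force: [-0.6, 0.5, -0.7]
eef_pos: [577.9, -80.9, 92.1]
force: [-0.1, -0.4, 1.8]
eef_pos: [578.0, -81.0, 92.0]
force: [-2.1, -1.1, 6.2]
```

```bash
f(){ grep -E 'eef|force: \['; }; python3 -m pendant '[[[0,0,0.002,0,0.6],[0,0,0.002,0,0.6]]]'|f
python3 -m pendant '[[[0,0,0.002,0,0.6],[0,0,0.002,0,0.6]]]'|f
```

```text
eef_pos: [578.1, -81.2, 91.9]
force: [-3.6, -1.8, 9.1]
eef_pos: [578.2, -81.3, 91.9]
force: [-3.3, -1.1, 11.3]
```

```bash
f(){ grep -E 'eef|force: \['; }; python3 -m pendant '[[[0,0,0.003,0,0.6],[0,0,0.003,0,0.6]]]'|f
python3 -m pendant '[[[0.01,0,0,0,0.6],[0.025,0,0,0,0.6],[0.04,0,0,0,0.6],[0.05,0,0,0,0.6]]]'|f
python3 -m pendant '[[[0.015,0,0,0,0.6],[0.03,0,0,0,0.6],[0.04,0,0,0,0.6]]]'|f
```

```text
eef_pos: [578.3, -81.6, 91.8]
force: [-4.3, -1.9, 14.8]
eef_pos: [574.4, -72.6, 91.9]
force: [-3.0, -3.3, 13.3]
eef_pos: [571.2, -65.2, 91.8]
force: [-2.0, -3.0, 13.3]
```

```bash
f(){ grep -E 'eef|force: \['; }; python3 -m pendant '[[[0.015,0,0.0015,0,0.6],[0.03,0,0.0025,0,0.6],[0.045,0,0.0025,0,0.6]]]'|f
python3 -m pendant '[[[0.015,0,0,0,0.6],[0.02,0,0,0,0.6],[0.02,0,0,0,0.6]]]'|f
python3 - <<'E'
from h import *
c=ctrl.get_calibration("wrist"); p,d=ctrl.capture("wrist"); cv2.imwrite("pics/w3.png",p);np.save("w3.npy",d)
E
```

```text
eef_pos: [567.7, -57.2, 91.8]
force: [-3.3, -4.2, 16.0]
eef_pos: [566.1, -53.4, 91.7]
force: [-3.7, -1.6, 16.5]
```

View pics/w3.png

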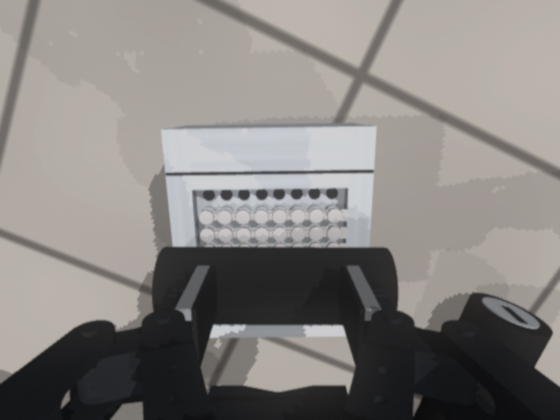

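The roller (rows 248–322) now covers the first two strips and sits square. Lifting, measuring, and stepping back for the next stroke.

```bash
f(){ grep -E 'time|eef|force: \['; }; python3 -m pendant '[[[0,0,-0.008,0,0.6],[0,0,-0.02,0,0.6],[0,0,-0.05,0,0.6],[0,0,-0.05,0,0.6]]]'|f
cat > m.py <<'E'
from h import *
import sys
lm=np.array([544.87,-17.37]);th=.442
ex=np.array([np.cos(th),np.sin(th)]);ey=np.array([-ex[1],ex[0]])
c=ctrl.get_calibration("wrist");S=ctrl.sense(); p,d=ctrl.capture("wrist"); cv2.imwrite("pics/"+sys.argv[1]+".png",p)
W=cloud(d,c); s=np.zeros(d.shape,bool)
L=np.dstack([(W[...,:2]-lm)@ex,(W[...,:2]-lm)@ey]); s=(abs(L[...,0])<62)&(L[...,1]>-90)&(L[...,1]<30)&(d>150)
# ignore fingers: keep points whose column strips lie clear of them
s&=(W[...,2]<98.5)
m,y,z,Ln,e=roller(W,s,60.1); print("roller line frame x,y",(m-lm)@ex,(m-lm)@ey,"yaw",y-th,"z",z,"L",Ln,"res",e)
t=S['eef_pos']; print("tcp line frame",(t[:2]-lm)@ex,(t[:2]-lm)@ey,t[2],"t",S['time_s'])
for i,v in enumerate((-13.5,-4.5,4.5,13.5)):
    q=(abs(L[...,0])<33)&(abs(L[...,1]-(v-35))<2.5)&(W[...,2]<70); print("cap",i+1,q.sum(),np.percentile(W[q][:,2],[50,80,95]).round(1) if q.sum()>20 else "")
E
python3 m.py w4
```

```text
time_s: 7.55
eef_pos: [565.3, -52.5, 100.0]
force: [-0.2, -0.8, 1.0]
roller line frame x,y 1.447709783970593 -59.87933700885977 yaw -0.024726513316328802 z 78.07054464989825 L 103.29944559814831 res 0.31641438850262915
tcp line frame 3.464555538362466 -40.50865549641953 100.01197106908609 t 7.55
cap 1 785 [58.4 60.1 60.8]
cap 2 1505 [61.3 62.1 62.7]
cap 3 1615 [62.3 63.2 63.8]
cap 4 1582 [62.1 62.9 63.5]
```

```bash
python3 - <<'E'
from h import *
lm=np.array([544.87,-17.37]);th=.442
ex=np.array([np.cos(th),np.sin(th)]);ey=np.array([-ex[1],ex[0]])
c=ctrl.get_calibration("wrist"); c['origin']=c['origin']+np.array([566.1,-53.4,91.7])-ctrl.sense()['eef_pos']
d=np.load("w3.npy");W=cloud(d,c)
L=np.dstack([(W[...,:2]-lm)@ex,(W[...,:2]-lm)@ey]); s=(abs(L[...,0])<62)&(L[...,1]>-90)&(L[...,1]<30)&(d>130)&(W[...,2]<98)
m,y,z,Ln,e=roller(W,s,60.1); print((m-lm)@ex,(m-lm)@ey,y-th,z,Ln,e)
q=s&(abs(L[...,0])<20)&(W[...,2]>70); print(np.percentile(L[...,1][q],[1,50,99]))
E
python3 m.py w5
```

```text
1.6991989022082818 -50.69368310779145 -0.02723241925532416 78.11633995187667 103.40610370437088 0.32531480761995546
[-63.2852685  -42.89250272 -32.37770628]
roller line frame x,y 1.345851294132786 -60.34289682396374 yaw -0.024866856752472133 z 78.06313852190188 L 103.2824200924299 res 0.3180213603826374
tcp line frame 3.333508766637702 -40.41007001406838 99.61499492609427 t 7.6
cap 1 881 [59.  60.2 60.8]
cap 2 1524 [61.2 62.1 62.6]
cap 3 1629 [62.3 63.2 63.8]
cap 4 1598 [62.  62.9 63.5]
```

The roller was at -50.7 under pressure but has been rolling back since I lifted (10 mm/s). I'll catch it from above now.

```bash
f(){ grep -E 'time|eef|force: \['; }; python3 -m pendant '[[[-0.128,-0.005,0,0,0.6],[-0.128,-0.005,0.02,0,0.6],[-0.128,-0.005,0.034,0,0.6],[-0.128,-0.005,0.04,0,0.6],[-0.128,-0.005,0.044,0,0.6],[-0.128,-0.005,0.044,0,0.6]]]'|f; python3 m.py w6
```

```text
time_s: 8.25
eef_pos: [574.5, -76.2, 91.8]
force: [-4.5, -2.7, 12.1]
roller line frame x,y 1.4858576898982854 -60.37367262362546 yaw -0.02508898727735609 z 77.94118331498326 L 103.47078264934677 res 0.3143376063075394
tcp line frame 1.652272187267196 -65.81381747352043 91.82168447582806 t 8.25
cap 1 552 [54.9 59.7 60.5]
cap 2 1662 [61.4 62.1 62.7]
cap 3 1697 [62.5 63.3 63.9]
cap 4 1667 [62.2 62.9 63.5]
```

```bash
f(){ grep -E 'time|eef|force: \['; }; python3 -m pendant '[[[0.005,0,0.002,0,0.6],[0.02,0,0.0025,0,0.6],[0.035,0,0.003,0,0.6],[0.05,0,0.003,0,0.6],[0.065,0,0.003,0,0.6],[0.08,0,0.003,0,0.6]]]'|f; python3 -m pendant '[[[0.015,0,0.001,0,0.6],[0.03,0,0.002,0,0.6],[0.045,0,0.002,0,0.6],[0.06,0,0.002,0,0.6],[0.075,0,0.002,0,0.6],[0.075,0,0.002,0,0.6]]]'|f;  python3 m.py w7
python3 -m pendant '[[[-0.002,0,-0.002,0,0.6],[-0.004,0,-0.004,0,0.6],[-0.006,0,-0.006,0,0.6],[-0.008,0,-0.008,0,0.6]]]'|f;python3 m.py w8
```

```text
time_s: 8.9
eef_pos: [568.2, -61.8, 91.8]
force: [-5.3, -3.3, 16.1]
time_s: 9.5
eef_pos: [562.0, -47.7, 91.5]
force: [-6.5, -0.7, 16.2]
roller line frame x,y 1.9254500113607012 -44.88493042315717 yaw -0.02259398695783893 z 78.02393330089842 L 103.57520637534247 res 0.3195791408156783
tcp line frame 2.5455959430203325 -34.713678986322016 91.4520447075686 t 9.5
cap 1 0 
cap 2 0 
cap 3 1476 [61.9 63.  63.7]
cap 4 1772 [61.9 62.9 63.5]
time_s: 9.95
eef_pos: [562.5, -48.9, 91.9]
force: [-0.8, -0.1, 4.7]
roller line frame x,y 1.8998126825398314 -45.586734870776915 yaw -0.022161073953943178 z 78.03851247998912 L 103.51519710999912 res 0.32280826439601995
tcp line frame 2.40506232809975 -36.06149249780797 91.85131195184682 t 9.95
cap 1 0 
cap 2 0 
cap 3 1580 [62.  63.1 63.8]
cap 4 1744 [62.  62.9 63.5]
```

```bash
f(){ grep -E 'time|eef|force: \['; }; python3 -m pendant '[[[-0.001,0,-0.002,0,0.6],[-0.001,0,-0.004,0,0.6],[-0.001,0,-0.01,0,0.6],[-0.001,0,-0.02,0,0.6]]]'|f;python3 m.py w9
```

```text
time_s: 10.4
eef_pos: [562.4, -49.3, 94.9]
force: [0.8, -0.4, -0.2]
roller line frame x,y 1.9000638545869803 -45.71684332287355 yaw -0.0218942557100682 z 78.06846544660614 L 103.42243604301058 res 0.31854562350655335
tcp line frame 2.2041572548312898 -36.37845703545907 94.9049682884875 t 10.4
cap 1 0 
cap 2 4 
cap 3 1523 [62.1 63.2 63.8]
cap 4 1661 [62.  62.8 63.5]
```

```bash
f(){ grep -E 'time|eef|force: \['; }; python3 -m pendant '[[[-0.042,-0.001,0,0,0.6],[-0.084,-0.002,0,0,0.6],[-0.084,-0.002,0.01,0,0.6],[-0.084,-0.002,0.017,0,0.6],[-0.084,-0.002,0.022,0,0.6],[-0.084,-0.002,0.022,0,0.6]]]'|f
python3 -m pendant '[[[0.005,0,0.002,0,0.6],[0.02,0,0.003,0,0.6],[0.035,0,0.004,0,0.6],[0.05,0,0.005,0,0.6],[0.065,0,0.005,0,0.6],[0.08,0,0.005,0,0.6]]]'|f; python3 m.py v1
```

```text
time_s: 11.05
eef_pos: [569.4, -65.6, 91.8]
force: [-3.2, -2.5, 8.6]
time_s: 11.65
eef_pos: [563.2, -51.4, 91.9]
force: [-4.7, -3.6, 16.0]
roller line frame x,y 2.2536380173013737 -38.071096391405156 yaw -0.020582523543663522 z 78.10970242012469 L 103.47170647092338 res 0.326242075389338
tcp line frame 2.0359018404437594 -38.66415309591952 91.90766576019048 t 11.65
cap 1 0 
cap 2 0 
cap 3 16 
cap 4 1721 [62.1 62.9 63.5]
```

```bash
f(){ grep -E 'time|eef|force: \['; }; python3 -m pendant '[[[0.015,0,0.001,0,0.6],[0.03,0,0.001,0,0.6],[0.045,0,0.001,0,0.6],[0.06,0,0.001,0,0.6],[0.075,0,0.001,0,0.6],[0.085,0,0.001,0,0.6],[0.085,0,0.001,0,0.6]]]'|f
python3 -m pendant '[[[-0.002,0,-0.002,0,0.6],[-0.004,0,-0.004,0,0.6],[-0.006,0,-0.006,0,0.6],[-0.008,0,-0.008,0,0.6],[-0.009,0,-0.01,0,0.6],[-0.009,0,-0.012,0,0.6],[-0.009,0,-0.018,0,0.6],[-0.009,0,-0.028,0,0.6]]]'|f;python3 m.py v2
```

```text
time_s: 12.4
eef_pos: [556.3, -35.6, 91.7]
force: [-5.2, -2.2, 17.1]
time_s: 13.2
eef_pos: [556.1, -36.5, 94.9]
force: [-0.4, -0.2, -0.2]
roller line frame x,y 2.3951942590375945 -31.34672266661397 yaw -0.018853716320233582 z 78.10380366789278 L 103.49186640249071 res 0.31762422745748786
tcp line frame 1.9818686670373769 -22.09439460215403 94.85682518084602 t 13.2
cap 1 0 
cap 2 0 
cap 3 0 
cap 4 383 [51.6 54.9 56.3]
```

```bash
f(){ grep -E 'time|eef|force: \['; }; python3 -m pendant '[[[-0.042,0,0,0,0.6],[-0.084,0,0,0,0.6],[-0.084,0,0.01,0,0.6],[-0.084,0,0.017,0,0.6],[-0.084,0,0.024,0,0.6],[-0.084,0,0.024,0,0.6]]]'|f
python3 -m pendant '[[[0.005,0,0.002,0,0.6],[0.02,0,0.003,0,0.6],[0.035,0,0.004,0,0.6],[0.05,0,0.004,0,0.6],[0.065,0,0.004,0,0.6],[0.08,0,0.004,0,0.6]]]'|f
python3 -m pendant '[[[0.015,0,0.0,0,0.6],[0.03,0,0.0,0,0.6],[0.045,0,0.0,0,0.6],[0.06,0,0,0,0.6],[0.075,0,0,0,0.6],[0.085,0,0,0,0.6],[0.085,0,0,0,0.6]]]'|f
python3 m.py v3; python3 -m pendant '[[[-0.001,0,-0.002,0,0.6],[-0.002,0,-0.004,0,0.6],[-0.002,0,-0.006,0,0.6],[-0.002,0,-0.008,0,0.6]]]'|f;python3 m.py v4
```

```text
time_s: 13.85
eef_pos: [563.6, -52.5, 91.7]
force: [-4.4, -3.5, 11.3]
time_s: 14.45
eef_pos: [557.1, -38.1, 91.7]
force: [-6.5, -4.0, 17.4]
time_s: 15.15
eef_pos: [550.0, -22.3, 91.6]
force: [-6.7, -2.4, 18.1]
roller line frame x,y 2.796621111322544 -14.698886464537319 yaw -0.019151297896992214 z 77.94383725245193 L 103.44641005949345 res 0.32771746103213495
tcp line frame 2.577617087073289 -6.641486477126377 91.57076333217013 t 15.15
cap 1 638 [60.  60.5 61. ]
cap 2 0 
cap 3 0 
cap 4 0 
time_s: 15.6
eef_pos: [550.0, -22.4, 91.9]
force: [-2.0, -0.8, 5.6]
roller line frame x,y 2.7847082863572385 -14.761516142225233 yaw -0.019038944985715234 z 78.01756097120912 L 103.45969919044333 res 0.3208625887828056
tcp line frame 2.4254960323685695 -6.755677528595767 91.89941480374688 t 15.6
cap 1 641 [60.  60.6 61.1]
cap 2 0 
cap 3 0 
cap 4 0
```

```bash
f(){ grep -E 'time|eef|force: \['; }; python3 -m pendant '[[[0,0,-0.002,0,0.6],[0,0,-0.004,0,0.6],[0,0,-0.01,0,0.6],[0,0,-0.02,0,0.6]]]'|f; python3 m.py v5
python3 -m pendant '[[[-0.042,0,0,0,0.6],[-0.078,0,0,0,0.6],[-0.078,0,0.01,0,0.6],[-0.078,0,0.017,0,0.6],[-0.078,0,0.022,0,0.6],[-0.078,0,0.025,0,0.6],[-0.078,0,0.025,0,0.6]]]'|f; python3 m.py v6
```

```text
time_s: 16.05
eef_pos: [549.8, -22.1, 95.0]
force: [0.4, -0.5, -0.4]
roller line frame x,y 2.7773069917745437 -14.613250917346155 yaw -0.01913028640586445 z 78.06757850817313 L 103.39850926314838 res 0.3184450440136253
tcp line frame 2.434132953323587 -6.366809591305659 94.96651394636088 t 16.05
cap 1 700 [60.1 60.6 61.1]
cap 2 0 
cap 3 0 
cap 4 0 
time_s: 16.8
eef_pos: [556.7, -37.0, 91.6]
force: [-3.9, -2.4, 13.2]
roller line frame x,y 2.8353559785650813 -14.624191211617557 yaw -0.018672827046990914 z 77.80676812887882 L 103.47493123193979 res 0.28791730490984335
tcp line frame 2.272113162722143 -22.785709140959856 91.61439373198232 t 16.8
cap 1 1154 [59.7 60.4 60.9]
cap 2 0 
cap 3 0 
cap 4 0
```

```bash
f(){ grep -E 'time|eef|force: \['; }; python3 -m pendant '[[[0.005,0,0.001,0,0.6],[0.02,0,0.002,0,0.6],[0.035,0,0.002,0,0.6],[0.05,0,0.002,0,0.6],[0.065,0,0.002,0,0.6],[0.08,0,0.002,0,0.6],[0.095,0,0.002,0,0.6],[0.11,0,0.002,0,0.6],[0.12,0,0.002,0,0.6],[0.12,0,0.002,0,0.6]]]'|f; python3 m.py v7
```

```text
time_s: 17.85
eef_pos: [546.8, -15.0, 91.8]
force: [-5.8, -2.0, 18.8]
roller line frame x,y 3.051552558413979 -2.54192779778032 yaw -0.01912906681940324 z 78.03619078779526 L 103.52463238434197 res 0.32848275479517497
tcp line frame 2.735429689652584 1.3052892390554935 91.81238070343423 t 17.85
cap 1 1336 [59.4 60.3 60.8]
cap 2 1208 [59.8 60.5 61. ]
cap 3 0 
cap 4 0
```

```bash
f(){ grep -E 'time|eef|force: \['; }; python3 -m pendant '[[[0.01,0,-0.001,0,0.6],[0.02,0,-0.002,0,0.6],[0.026,0,-0.004,0,0.6],[0.026,0,-0.006,0,0.6],[0.026,0,-0.008,0,0.6],[0.026,0,-0.008,0,0.6]]]'|f; python3 m.py v8
python3 -m pendant '[[[0,0,-0.002,0,0.6],[0,0,-0.004,0,0.6],[0,0,-0.006,0,0.6],[0,0,-0.012,0,0.6],[0,0,-0.025,0,0.6],[0,0,-0.05,0,0.6]]]'|f; python3 m.py v9
python3 -m pendant '[[[-0.05,0,-0.05,0,0.6],[-0.2,0,-0.2,0,0.6],[-0.3,0,-0.3,0,0.6],[-0.4,0,-0.4,0,0.6],[-0.4,0,-0.4,0,0.6],[-0.4,0,-0.4,0,0.6]]]'|f; python3 m.py v10;python3 -m pendant '[[[0,0,0,0,0.6],[0,0,0,0,0.6],[0,0,0,0,0.6],[0,0,0,0,0.6],[0,0,0,0,0.6],[0,0,0,0,0.6]]]'|f; python3 m.py v11
```

```text
time_s: 18.5
eef_pos: [544.4, -9.9, 92.0]
force: [-2.5, -0.9, 6.5]
roller line frame x,y 3.0452384195208793 0.27619869012638953 yaw -0.0185997338201897 z 78.06354230808032 L 103.49574017151758 res 0.3236762726703333
tcp line frame 2.7332347974203883 6.917511408963042 91.9955296340163 t 18.5
cap 1 1315 [59.5 60.3 60.8]
cap 2 1353 [59.5 60.3 60.9]
cap 3 169 [60.3 60.7 61.1]
cap 4 0 
time_s: 19.15
eef_pos: [544.2, -9.8, 101.4]
force: [-0.2, 0.6, -0.2]
roller line frame x,y 3.0322614112744715 0.3662907739835232 yaw -0.01848406425828214 z 78.08904533757467 L 103.42498088665006 res 0.32745500468318234
tcp line frame 2.646822118039712 7.167784850182957 101.3840076271186 t 19.15
cap 1 1212 [59.5 60.3 60.9]
cap 2 1260 [59.5 60.4 61. ]
cap 3 306 [60.1 60.6 61. ]
cap 4 0 
time_s: 19.8
eef_pos: [577.0, -83.0, 181.2]
force: [0.5, 0.7, -0.6]
roller line frame x,y 3.0601679705074987 0.25956404413944717 yaw -0.01793580178800741 z 78.02938967471582 L 103.35099653927705 res 0.33590497888553017
tcp line frame 0.9309683532652269 -73.03401035595255 181.21209450891413 t 19.8
cap 1 705 [59.7 60.5 61.1]
cap 2 700 [59.8 60.6 61.2]
cap 3 695 [59.7 60.4 61. ]
cap 4 667 [59.8 60.4 61. ]
time_s: 20.45
eef_pos: [577.2, -82.7, 181.4]
force: [-0.8, 0.3, 0.0]
roller line frame x,y 2.9588228928706037 0.26990841531499477 yaw -0.01831122697615345 z 78.03331400634558 L 103.3622980849716 res 0.35036440657203016
tcp line frame 1.2268987064240746 -72.89853369317197 181.3867932250869 t 20.45
cap 1 715 [59.7 60.5 61.1]
cap 2 687 [59.8 60.5 61.2]
cap 3 695 [59.7 60.4 61.1]
cap 4 679 [59.7 60.4 61.1]
```

View pics/v11.png

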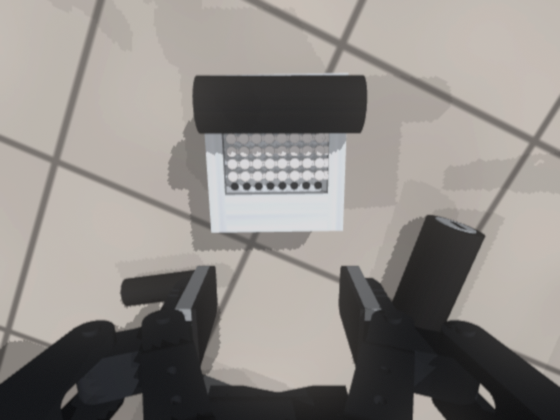

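The roller (195–365, rows 76–133) rests on the far land, with all four cap strips level with the rails. One cross-check of position against the block's near top edge, from (211,232) to (344,230), which should lie at -91, then hand in.

```bash
python3 - <<'E'
from h import *
lm=np.array([544.87,-17.37]);th=.442
ex=np.array([np.cos(th),np.sin(th)]);ey=np.array([-ex[1],ex[0]])
c=ctrl.get_calibration("wrist"); 
for u,v in ((211,232),(344,230)):
    q=px(u,v,c,60.1)[:2]-lm; print(q@ex,q@ey)
e=None
E
python3 -c "
from rig import ctrl
print(ctrl.finish_job())"
```

```text
-50.507211062269086 -90.952287701738
50.56834108366557 -91.32795444880185
the job is handed in; nothing more can be done
None
```

The job is handed in, with no verdict returned. By the last camera measurement, all four cap strips were home (level with the rails) and the roller was at rest on the line: 0.3 mm off along the roll, 3 mm off sideways and 0.02 rad off square. The highest wrist force I read was 18.8 N vertical (about 20 N in total), and the robot was clear of everything.

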